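Select the green filter and reset the tripped inspection lamp

ROBOT

A 7-joint arm with a two-finger parallel gripper is mounted at the origin on the work surface; the furniture and walls round the work are solid. World frame = base frame: x ahead of the robot, y to its left, z up, the work surface at z = 0. Lengths are in m, angles in rad, forces in N, time in s.
With the tool pointing down it reaches from about 0.35 to 0.9 m from the base axis. Payload 8.1 kg.
Tool frame: the origin (TCP) lies on the centre line of the jaws, within the pads' length; the fingertips stand 14 mm ahead of it and the grasp point (between the pads) lies 5 mm behind it; z points along the fingers, y is the direction in which the jaws open and shut (so a half turn about z gives the same grasp; the last joint's range is limited). The gripper opens to 92 mm and grips with 3 to 60 N. Pads are 19 mm wide; open, the fingers measure 130 mm over their backs; the gripper's body (75 mm by 190 mm) begins 47 mm behind the grasp point.
Start: joints at [-1.228, 0.434, 0.025, 1.573, -0.012, 1.134, -0.075], TCP at [0.27, 0.564, 0.241] pointing down, gripper open.
Joint ranges: [-2.62, 2.62], [-0.44, 2.09], [-1.27, 1.32], [0.08, 2.57], [-1.32, 4.46], [0.12, 2], [-2.74, 2.74]. Speed limits (rad/s): [2.22, 2.22, 3.01, 3.01, 3.14, 3.14, 3.14].

INTERFACE

Orientations are given as a rotation vector (axis times angle).
In Python, from cell import observe, eyes, arm gives the robot as it stands.
- The arm moves only by the tool step_arm, never from a script. Its argument "series" is a list that holds one entry, the list of rows, each a list of 5 numbers: the finger opening in m, from 0 to 0.0918, then the shift along the world's x, y, z in m, then the turn about the world's z in degrees. In form: [[[hand, dx, dy, dz, spin], ...]]. A call has 1 to 20 rows; each row is the pose to reach, as a shift and turn from the pose measured when the call began; what a row does not reach only later rows make up. A row lasts 1/12 s, in which the tool goes at most 41.7 mm and 7.16 degrees, less where a joint would pass 70% of its speed; a pose out of reach is approached as far as the arm can. A call with a gripper value outside its range is refused whole. The fingers move at their own pace and stop on an object; "squeeze" is the grip in N (left out, the last holds). Time passes only in rows, so rows that repeat a pose let the fingers close. It gives the time, the measured TCP pose, the force and the opening at its end, in the units of the state.
- observe(): the state, without advancing time (a new reading comes with each control period).
- eyes.get_image(name): name is "scene" or "top" or "wrist"; returns (picture, depth): 480x640x3 uint8, red, green, blue; 480x640 float32, m along the optical axis (not along the pixel's ray), 0 where there is no reading.
- eyes.camera_params(name): a dict with "intrinsics" (3x3 intrinsics, pixels), "distortion" ([k1, k2, p1, p2, k3] as OpenCV has them; the pictures are not rectified), "position" and "attitude" of the camera in the world. Camera axes: x right, y down, z forward; pixel columns grow to the right and rows downward; lengths in m; the calibration is good to about 2 mm. A picture is of the moment at which its call begins: read the wrist's pose just before it. camera_params takes no time and is no camera call; for the wrist camera it gives the pose at the moment of the call.
- arm.sign_off(): hands the job in, once; it reports no verdict.
The state is a dict: "clock": time; "joints": joint angles; "dq": joint speeds; "joint_efforts": joint torques, N m; "position": TCP position; "ee_rot": TCP orientation; "force": force on the tool from outside, world axes, zero at the start; "ft_torque": the same for the moment, N m; "width": opening from 0.0 (shut) to 1.0 (fully open).
Only numpy, scipy, OpenCV 4.12 (cv2) and the standard library are available. Lean on these libraries where they do the work, as an engineer would, in place of code of your own. Each camera call takes 0.05 s, during which the arm holds its last target.

TASK

The inspection lamp has tripped out and has the wrong filter in. First turn the filter wheel by its black grip bar until the green filter fills the window, with nothing else showing in it; then reset the trip switch by pushing its orange lever fully off (towards the lamp's front, where the window is) before throwing it fully on (towards the back). Leave the ring gauge, the bush and the parts bin undisturbed.

Things in the scene. Friction and masses are not known exactly. Their poses are not given: they have to be found in the camera images.
- lamp_unit: grey inspection-lamp unit fixed to the table: box 160 (its x) x 290 (its y) x 55 mm high. Origin at the centre of its underside; +x points from its front (the long side with the window and the cooling slots, facing the robot) to its back, +y to its left, z up. On top are the filter wheel (left) and the trip switch (right).
- window (a point): centre of the round 28 mm window in the flat black bridge (60 x 130 mm, its top 73 mm above the table) that covers the front part of the filter wheel. It lies 48 mm from the wheel's axis, on the unit's -x side of it.
- wheel_grip (a point): middle of the filter wheel's grip bar, on the wheel's vertical axis (55 mm to the unit's +y from its origin). The black bar is 60 long x 16 wide, from 80 to 113 mm above the table (this point at 96.5 mm); its long way lies on the line from the axis to the green filter, and it turns with the wheel. Only the trip lever, 155 mm away, stands as high.
- green_filter (a point): centre of the green filter on the wheel's top, 48 mm from the wheel's axis; it turns with the wheel. The wheel is an aluminium disc of 150 mm diameter, top 67 mm above the table, with six round 40 mm filters 60 degrees apart: anticlockwise from above green, red, white, blue, amber, violet.
- filter_wheel (a joint): turn of the wheel (rad), positive anticlockwise from above; 0 (or any whole turn) is the green filter centred in the window. It turns endlessly both ways with light friction (about 0.06 N m), no clicks, and stays where it is left.
- lever_pivot (a point): hinge of the trip lever, 67 mm above the table, 100 mm to the unit's -y from its origin; the hinge runs along the unit's y.
- lever_tip (a point): top end of the orange trip lever, 50 mm from its hinge. The lever is a paddle 12 mm thick (unit's x) and 28 mm wide (unit's y) over its upper 28 mm, narrower (9 x 12) below; it stands on a dark block 90 x 46 mm whose top is 69 mm above the table.
- trip_lever (a joint): lean of the lever (rad): about 0 upright (tripped), -0.6 at the stop towards the unit's front (-x, black dot) = fully off, +0.6 at the stop towards its back (+x, white dot) = fully on. It moves with light friction (0.08 N m, about 2 N at the paddle) and stays where it is left.
- ring_gauge_center (a point): bystander: steel ring gauge, 64 mm diameter, 20 mm high, lying flat; point at its centre, half-way up.
- bush_center (a point): bystander: turned aluminium bush with a flange, 48 mm diameter, 28 mm high; point at its centre, half-way up.
- blue_bin_center (a point): bystander: blue open parts bin 74 x 134 x 56 mm; point at its centre, half-way up.

How it is judged:
On the way, in this order (a step that is already met when the one before it is completed fails the run):
1. the green filter fills the window (horizontal distance between green_filter and window below 0.0055 m and velocity of joint filter_wheel between -0.1 and 0.1 rad/s), for 0.2 s.
2. the trip lever is pushed fully off, the green filter in the window (horizontal distance between green_filter and window below 0.0055 m and value of joint trip_lever below -0.5 rad), for 0.1 s.
3. the trip lever is thrown fully on, the green filter in the window (horizontal distance between green_filter and window below 0.0055 m and value of joint trip_lever above 0.5 rad), for 0.2 s.
At the end, for the whole second after the job is handed in: The green filter's centre is within 5.5 mm of the window's centre, seen from above (it then fills the window), the trip lever is fully on (over 0.5 rad of 0.6), wheel and lever are at rest, and the ring gauge, the bush and the parts bin have not been moved more than 25 mm (all of step 3 and velocity of joint filter_wheel between -0.05 and 0.05 rad/s and velocity of joint trip_lever between -0.05 and 0.05 rad/s); the robot touches nothing.
It fails at once if the ring gauge is moved more than 25 mm (distance of ring_gauge_center from where it was at the start of the episode above 0.025 m).
It fails at once if the bush is moved more than 25 mm (distance of bush_center from where it was at the start of the episode above 0.025 m).
It fails at once if the parts bin is moved more than 25 mm (distance of blue_bin_center from where it was at the start of the episode above 0.025 m).
It also fails if it takes over 69 s, if anything falls off the work surface, if the arm or the gripper's body presses on something with over 40 N, if the wrist force passes 120 N, or if a joint passes its speed limit or range.

## Working session

There is one attempt and no reset: what is moved stays moved. The work goes in short steps, Python scripts to look and compute and a tool call to move; the robot and the scene stay as the last step left them, time stands still between calls to the robot, and variables do not carry over. Pictures are saved under pics/ and viewed, and the job is handed in when it is done.

Besides the shell and the picture viewer there is one more tool, called after "Emit:" in YAML: its name, and indented under it one key for each argument. step_arm: Moves the arm, as the interface text tells. Its arguments: {"type":"object","properties":{"series":{"type":"array"},"squeeze":{"type":"number"}},"required":["series"]}

```bash
mkdir -p pics; ls; cat > h.py <<'E'
import numpy as np, cv2
from scipy.spatial.transform import Rotation as R
from cell import observe, eyes, arm
def rot(a):
    a=np.array(a,float)
    if a.shape==(3,3): return a
    if a.shape==(3,): return R.from_rotvec(a).as_matrix()
    return None
def ray(p,uv):
    K=np.array(p['intrinsics']);d=np.array(p['distortion'])
    n=cv2.undistortPoints(np.array(uv,float).reshape(-1,1,2),K,d).reshape(-1,2)
    return np.c_[n,np.ones(len(n))]@rot(p['attitude']).T
def onplane(p,uv,z):
    r=ray(p,uv);o=np.array(p['position']);return o+r*((z-o[2])/r[:,2])[:,None]
def save(n,im): cv2.imwrite('pics/'+n+'.png',im[:,:,::-1])
E
python3 - <<'E'
from h import *
print(observe())
for n in ['scene','top','wrist']:
    p=eyes.camera_params(n);print(n,p)
    im,d=eyes.get_image(n);save(n+'0',im);np.savez('pics/'+n+'0.npz',im=im,d=d)
E
```

```text
pics
{'clock': 0.0, 'joints': array([-1.22760824,  0.43520826,  0.02499436,  1.5741346 , -0.01161907,
        1.13397323, -0.07509961]), 'dq': array([ 0.0002703 , -0.00072552,  0.00064907, -0.00134216,  0.00016306,
       -0.00015933, -0.00139655]), 'joint_efforts': array([-3.54185613e-04, -6.67838573e+01,  9.84919667e-01, -3.14473557e+01,
       -6.05607172e-02,  4.25156776e-02,  1.57961535e-04]), 'position': array([0.26932112, 0.56344004, 0.23993983]), 'ee_rot': array([-6.94559516e-01, -3.06362977e+00,  2.45530415e-03]), 'force': array([-0.65539215,  0.24539731,  0.49413456]), 'ft_torque': array([ 0.0231521 ,  0.03454305, -0.01017308]), 'width': 0.9987485621944721}
scene {'intrinsics': array([[603.19196553,   0.        , 322.59899789],
       [  0.        , 603.19196553, 248.53425752],
       [  0.        ,   0.        ,   1.        ]]), 'distortion': array([-0.18713016,  0.        ,  0.        ,  0.        ,  0.        ]), 'position': array([-0.53144902, -0.67487157,  0.69250454]), 'attitude': array([-1.78935049,  1.00954451, -0.61546555])}
top {'intrinsics': array([[586.15102873,   0.        , 315.01779816],
       [  0.        , 586.15102873, 239.45591182],
       [  0.        ,   0.        ,   1.        ]]), 'distortion': array([-0.07559249,  0.        ,  0.        ,  0.        ,  0.        ]), 'position': array([ 0.24576586, -0.01111803,  1.28547343]), 'attitude': array([-2.15069411,  2.04607382, -0.24141623])}
wrist {'intrinsics': array([[351.38224882,   0.        , 321.46190093],
       [  0.        , 351.38224882, 244.44230527],
       [  0.        ,   0.        ,   1.        ]]), 'distortion': array([-0.00359915,  0.        ,  0.        ,  0.        ,  0.        ]), 'position': array([0.19393276, 0.60011911, 0.38409398]), 'attitude': array([2.42656895, 1.52828666, 0.23519753])}
```

View pics/top0.png

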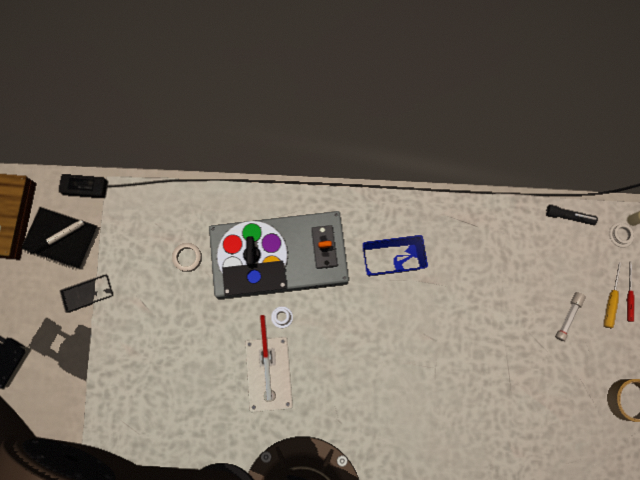

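View pics/scene0.png

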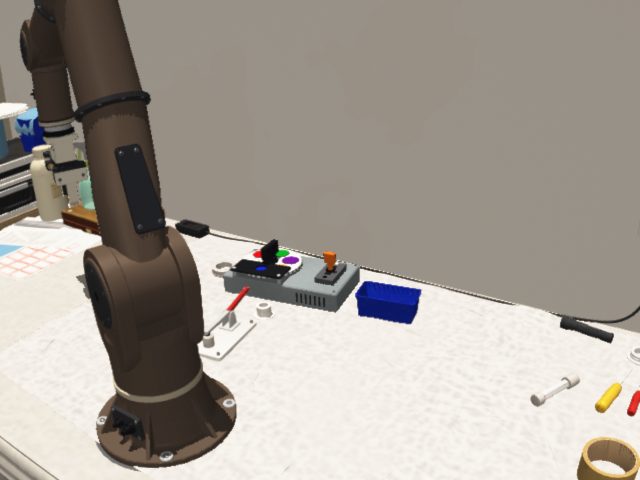

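View pics/wrist0.png

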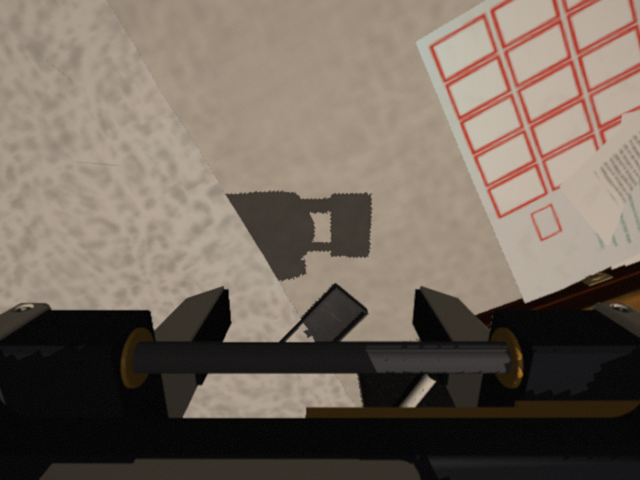

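The top view shows blue in the window (254,277), green at the back (252,231), so about half a turn is needed. The lever is upright at (325,244), the ring is at (187,257), the bush at (282,317), the bin at (395,255), and a red-handled clamp at (265,340). Next I'll measure these.

```bash
cat > m.py <<'E'
from h import *
def cents(im,box,lo,hi,amin=30):
    hsv=cv2.cvtColor(im,cv2.COLOR_RGB2HSV)
    m=cv2.inRange(hsv,lo,hi);k=np.zeros_like(m);x0,y0,x1,y1=box;k[y0:y1,x0:x1]=m[y0:y1,x0:x1]
    n,l,s,c=cv2.connectedComponentsWithStats(k)
    return sorted([(int(s[i,4]),c[i].round(2).tolist(),s[i,:4].tolist()) for i in range(1,n) if s[i,4]>=amin],reverse=True)
C={'red':((0,150,80),(6,255,255)),'green':((50,120,50),(80,255,255)),'violet':((135,120,50),(155,255,255)),'blue':((105,150,50),(125,255,255)),'orange':((7,150,80),(18,255,255)),'amber':((19,150,80),(30,255,255))}
E
python3 - <<'E'
from m import *
z=np.load('pics/top0.npz');im,d=z['im'],z['d'];p=eyes.camera_params('top')
for c,(lo,hi) in C.items():
    for a,ct,b in cents(im,(200,200,350,305),lo,hi,15):
        print(c,a,ct,b,onplane(p,[ct],0.067).round(4), 'depth z',d[int(ct[1]),int(ct[0])])
# unit points
r=ray(p,[[u,v] for v in range(480) for u in range(640)]).reshape(480,640,3)
P=np.array(p['position'])+r*d[...,None]
np.save('pics/topP.npy',P)
Z=P[...,2]
m=((Z>0.035)&(Z<0.13)).astype(np.uint8);k=np.zeros_like(m);k[200:305,205:355]=m[200:305,205:355]
cs=max(cv2.findContours(k,0,2)[0],key=cv2.contourArea)
b=cv2.boxPoints(cv2.minAreaRect(cs));print(b);print(onplane(p,b,0.055).round(4))
for nm,u,v in [('ringtop',187,257),('bush',282,317),('bin',395,255),('clamp',263,320),('clamp',265,340),('clamp',267,358),('clamp',268,395),('lever',325,244),('bar',252,250)]:
    q=P[v-6:v+7,u-6:u+7].reshape(-1,3);print(nm,q[q[:,2].argmax()].round(3))
big=cv2.resize(im[195:425,170:440],None,fx=2.6,fy=2.6,interpolation=cv2.INTER_CUBIC);save('topc',big)
E
```

```text
red 272 [231.93, 243.72] [223, 235, 19, 19] [[0.5128 0.1739 0.067 ]] depth z 1.2475449
green 228 [251.69, 231.52] [243, 224, 18, 17] [[0.5417 0.1337 0.067 ]] depth z 1.2551595
violet 263 [270.96, 242.59] [262, 234, 19, 18] [[0.5195 0.0909 0.067 ]] depth z 1.2470853
blue 145 [253.54, 276.1] [247, 270, 14, 13] [[0.4454 0.1227 0.067 ]] depth z 1.2340461
orange 73 [324.51, 243.45] [318, 241, 14, 6] [[ 0.5234 -0.0233  0.067 ]] depth z 1.1969243
amber 67 [270.39, 259.03] [263, 256, 16, 7] [[0.4838 0.0897 0.067 ]] depth z 1.2405683
[[206.07799 225.28662]
 [341.28656 209.922  ]
 [349.64197 283.44977]
 [214.43341 298.8144 ]]
[[ 0.5535  0.2353  0.055 ]
 [ 0.6029 -0.0566  0.055 ]
 [ 0.4419 -0.0806  0.055 ]
 [ 0.3947  0.2031  0.055 ]]
ringtop [0.476 0.264 0.015]
bush [ 0.246 -0.011  1.285]
bin [ 0.246 -0.011  1.285]
clamp [ 0.246 -0.011  1.285]
clamp [0.326 0.091 0.063]
clamp [0.288 0.089 0.057]
clamp [0.216 0.074 0.054]
lever [ 0.512 -0.026  0.122]
bar [ 0.246 -0.011  1.285]
```

View pics/topc.png

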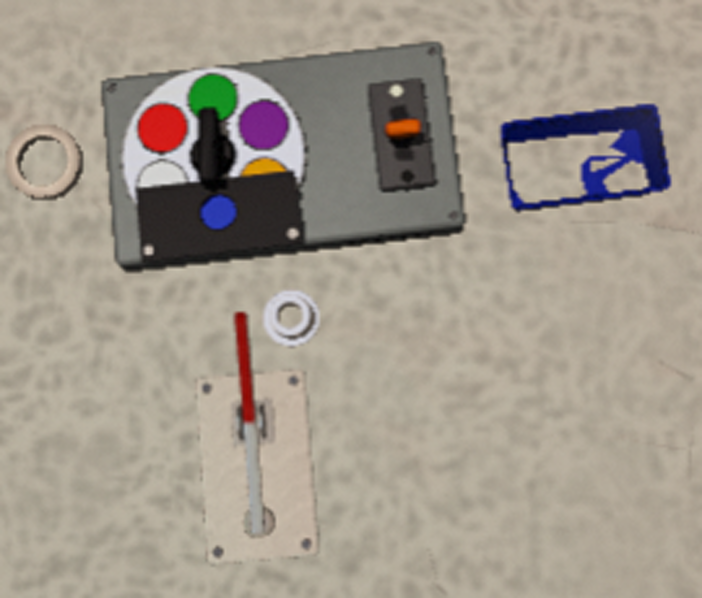

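```bash
python3 - <<'E'
from m import *
p=eyes.camera_params('top')
f=lambda u,v:[170+(u+.5)/2.6-.5,195+(v+.5)/2.6-.5]
def L(name,a,b,z):
    q=onplane(p,[f(*a),f(*b)],z)[:,:2];d=q[1]-q[0];print(name,q.round(4).tolist(),np.hypot(*d).round(4),np.degrees(np.arctan2(d[1],d[0])).round(2))
    return q
L('back edge',(440,44),(103,80),.055);L('right edge',(462,230),(440,44),.055);L('front edge top',(462,230),(120,262),.055)
L('corner screws',(454,215),(434,50),.055)
L('block dots',(408,177),(396,90),.069)
L('bridge screws',(293,234),(149,250),.073)
L('bridge left/right top corners',(296,173),(139,187),.073)
L('window',(218,212),(218,212),.073)
L('lever',(385,129),(420,127),.117)
z=np.load('pics/top0.npz');im=z['im']
E
```

```text
back edge [[0.5988, -0.0516], [0.5535, 0.2283]] 0.2835 99.2
right edge [[0.4423, -0.0758], [0.5988, -0.0516]] 0.1584 8.81
front edge top [[0.4423, -0.0758], [0.4019, 0.2007]] 0.2795 98.3
corner screws [[0.4543, -0.0688], [0.5933, -0.0468]] 0.1407 9.02
block dots [[0.4813, -0.0296], [0.5536, -0.0165]] 0.0735 10.29
bridge screws [[0.4294, 0.0606], [0.4105, 0.1752]] 0.1161 99.34
bridge left/right top corners [[0.4793, 0.0612], [0.4613, 0.1875]] 0.1276 98.1
window [[0.4442, 0.1221], [0.4442, 0.1221]] 0.0 0.0
lever [[0.5095, -0.0091], [0.5125, -0.0365]] 0.0276 -83.76
```

Emit:
step_arm:
  series:
    - [[0.0918,0.015,-0.03,0,2],[0.0918,0.03,-0.06,0,4],[0.0918,0.045,-0.09,0,6],[0.0918,0.06,-0.12,0,8],[0.0918,0.075,-0.15,0,10],[0.0918,0.09,-0.18,0,12],[0.0918,0.105,-0.21,0,15],[0.0918,0.12,-0.24,0,18],[0.0918,0.135,-0.27,0,20],[0.0918,0.15,-0.3,0,22],[0.0918,0.165,-0.33,0,24],[0.0918,0.18,-0.36,0,26],[0.0918,0.195,-0.385,0,28],[0.0918,0.21,-0.41,0,30],[0.0918,0.218,-0.425,0,30],[0.0918,0.223,-0.433,0,30],[0.0918,0.223,-0.433,0,30],[0.0918,0.223,-0.433,0,30]]

```text
clock: 1.65
position: [0.492, 0.1313, 0.24]
ee_rot: [0.122, -3.139, 0.001]
force: [-0.3, 1.2, 0.2]
width: 0.999
```

```bash
python3 - <<'E'
from m import *
s=observe();print({k:np.round(s[k],4) for k in ['clock','joints','position','force']})
M=rot(s['ee_rot']);print('yaw y',np.degrees(np.arctan2(M[1,1],M[0,1])),'z',M[:,2].round(4))
p=eyes.camera_params('wrist');im,d=eyes.get_image('wrist');save('w1',im);np.savez('pics/w1.npz',im=im,d=d)
for c,(lo,hi) in C.items():
    for a,ct,b in cents(im,(0,0,640,480),lo,hi,200): print(c,a,ct,b,onplane(p,[ct],0.067).round(4))
E
```

```text
{'clock': np.float64(1.65), 'joints': array([-0.4739,  0.2458,  0.133 ,  1.8598, -0.0367,  1.039 ,  1.322 ]), 'position': array([0.492 , 0.1313, 0.24  ]), 'force': array([-0.2977,  1.1775,  0.1998])}
yaw y 94.43810648303047 z [-4.e-04 -8.e-04 -1.e+00]
red 1198 [366.47, 252.46] [346, 233, 42, 39] [[0.5144 0.1759 0.067 ]]
red 844 [295.23, 37.94] [288, 0, 15, 78] [[0.3387 0.0984 0.067 ]]
green 947 [322.63, 278.31] [302, 259, 42, 36] [[0.5442 0.1362 0.067 ]]
violet 1249 [278.95, 252.22] [259, 233, 41, 39] [[0.5206 0.0926 0.067 ]]
blue 2912 [34.16, 221.75] [0, 174, 84, 82] [[ 0.5081 -0.1363  0.067 ]]
blue 824 [317.59, 175.74] [302, 160, 32, 32] [[0.4458 0.1241 0.067 ]]
orange 530 [136.57, 251.82] [117, 244, 44, 16] [[ 0.5307 -0.0432  0.067 ]]
orange 378 [278.69, 216.03] [259, 210, 39, 14] [[0.4852 0.091  0.067 ]]
```

View pics/w1.png

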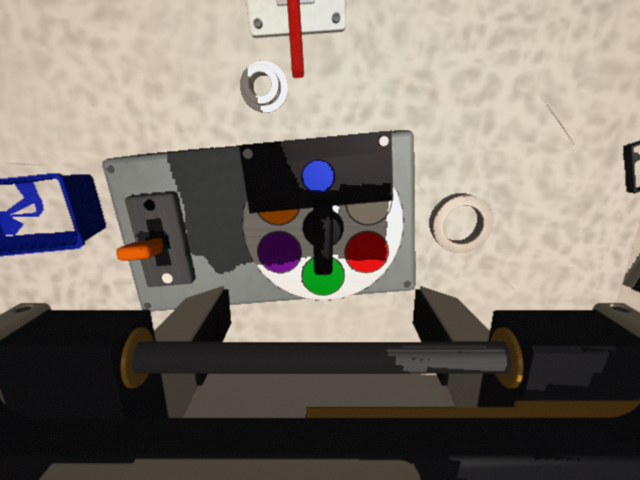

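Emit:
step_arm:
  series:
    - [[0.0918,0.001,0,-0.03,0],[0.0918,0.001,0,-0.06,0],[0.0918,0.001,0,-0.09,0],[0.07,0.001,0,-0.11,0],[0.06,0.001,0,-0.125,0],[0.05,0.001,0,-0.135,0],[0.04,0.001,0,-0.14,0],[0.03,0.001,0,-0.14,0],[0.025,0.001,0,-0.14,0],[0.01,0.001,0,-0.14,0],[0.01,0.001,0,-0.14,0],[0.01,0.001,0,-0.14,0],[0.01,0.001,0,-0.14,0],[0.01,0.001,0,-0.14,0]]
  squeeze: 20

```text
clock: 2.87
position: [0.4929, 0.132, 0.1003]
ee_rot: [-0.124, 3.139, -0.001]
force: [-0.6, 0.8, -0.9]
width: 0.252
```

Emit:
step_arm:
  series:
    - [[0.01,0,0,0,0],[0.01,0,0,0,0],[0.01,0,0,0,0],[0.01,0,0,0,0]]

```text
clock: 3.2
position: [0.4929, 0.1323, 0.1004]
ee_rot: [-0.124, 3.139, -0.0]
force: [-0.9, 1.5, 2.6]
width: 0.172
```

Emit:
step_arm:
  series:
    - [[0.01,0,0,0,-4],[0.01,0,0,0,-9],[0.01,0,0,0,-14],[0.01,0,0,0,-19],[0.01,0,0,0,-24],[0.01,0,0,0,-29],[0.01,0,0,0,-34],[0.01,0,0,0,-39],[0.01,0,0,0,-44],[0.01,0,0,0,-49],[0.01,0,0,0,-54],[0.01,0,0,0,-59],[0.01,0,0,0,-64],[0.01,0,0,0,-69],[0.01,0,0,0,-74],[0.01,0,0,0,-79],[0.01,0,0,0,-84],[0.01,0,0,0,-88],[0.01,0,0,0,-90],[0.01,0,0,0,-90]]

```text
clock: 4.87
position: [0.4937, 0.1332, 0.1004]
ee_rot: [2.132, 2.306, 0.002]
force: [4.4, 4.0, -4.8]
width: 0.175
```

```bash
python3 - <<'E'
from m import *
s=observe();print({k:np.round(s[k],4) for k in ['clock','joints','position','force','ft_torque']})
M=rot(s['ee_rot']);print('yaw y',np.degrees(np.arctan2(M[1,1],M[0,1])),'z',M[:,2].round(4))
E
```

```text
{'clock': np.float64(4.8667), 'joints': array([-0.7697,  0.4608,  0.5419,  2.0399, -0.3513,  0.7292,  0.0695]), 'position': array([0.4937, 0.1332, 0.1004]), 'force': array([ 4.3973,  4.014 , -4.7611]), 'ft_torque': array([ 0.8528, -0.6689, -0.0091])}
yaw y 4.4838614663325 z [ 1.5e-03  4.0e-04 -1.0e+00]
```

Emit:
step_arm:
  series:
    - [[0.01,0,0,0,-4],[0.01,0,0,0,-9],[0.01,0,0,0,-14],[0.01,0,0,0,-19],[0.01,0,0,0,-24],[0.01,0,0,0,-29],[0.01,0,0,0,-34],[0.01,0,0,0,-39],[0.01,0,0,0,-44],[0.01,0,0,0,-49],[0.01,0,0,0,-54],[0.01,0,0,0,-59],[0.01,0,0,0,-64],[0.01,0,0,0,-69],[0.01,0,0,0,-74],[0.01,0,0,0,-79],[0.01,0,0,0,-83],[0.01,0,0,0,-85.5],[0.01,0,0,0,-85.5],[0.01,0,0,0,-85.5]]

```text
clock: 6.53
position: [0.4947, 0.1325, 0.1005]
ee_rot: [3.129, 0.246, 0.003]
force: [5.1, -1.5, -5.6]
width: 0.172
```

```bash
python3 - <<'E'
from m import *
s=observe();print({k:np.round(s[k],4) for k in ['clock','joints','position','force','ft_torque']})
M=rot(s['ee_rot']);print('yaw y',np.degrees(np.arctan2(M[1,1],M[0,1])),'z',M[:,2].round(4))
E
```

```text
{'clock': np.float64(6.5333), 'joints': array([-1.0384,  0.5934,  0.9697,  2.0567, -0.6646,  0.8379, -1.0904]), 'position': array([0.4947, 0.1325, 0.1005]), 'force': array([ 5.1453, -1.5111, -5.6464]), 'ft_torque': array([-0.138 , -0.8176, -0.0383])}
yaw y -80.99488366808666 z [ 0.0022 -0.0028 -1.    ]
```

Bar now at 189°. Release, rise and look.

Emit:
step_arm:
  series:
    - [[0.05,0,0,0,0],[0.07,0,0,0,0],[0.07,0,0,0,0],[0.07,0,0,0,0],[0.07,0,0,0,0],[0.07,0,0,0.01,0],[0.07,0,0,0.03,0],[0.07,0,0,0.06,0],[0.07,0,0,0.09,0],[0.07,0,0,0.12,0],[0.07,0,0,0.14,0],[0.07,0,0,0.14,0],[0.07,0,0,0.14,0]]

```text
clock: 7.62
position: [0.4951, 0.1326, 0.2417]
ee_rot: [3.13, 0.247, 0.006]
force: [-0.8, -0.4, -0.2]
width: 0.762
```

```bash
python3 - <<'E'
from m import *
s=observe();print({k:np.round(s[k],4) for k in ['clock','joints','position','force']})
p=eyes.camera_params('wrist');im,d=eyes.get_image('wrist');save('w2',im)
for c,(lo,hi) in C.items():
    for a,ct,b in cents(im,(0,0,640,480),lo,hi,200): print(c,a,ct,b,onplane(p,[ct],0.067).round(4))
p=eyes.camera_params('top');im,d=eyes.get_image('top');save('t2',cv2.resize(im[195:345,170:440],None,fx=2.6,fy=2.6,interpolation=cv2.INTER_CUBIC))
E
```

```text
{'clock': np.float64(7.6167), 'joints': array([-1.2194,  0.4219,  1.1874,  1.9025, -0.4363,  1.1088, -1.2749]), 'position': array([0.4951, 0.1326, 0.2417]), 'force': array([-0.7701, -0.4495, -0.2111])}
red 436 [365.22, 241.71] [346, 233, 39, 16] [[0.4854 0.0889 0.067 ]]
red 242 [329.5, 387.31] [326, 373, 9, 31] [[0.3157 0.0954 0.067 ]]
green 388 [321.08, 279.0] [308, 269, 28, 20] [[0.441  0.1244 0.067 ]]
violet 502 [277.06, 241.75] [257, 233, 41, 18] [[0.4724 0.1717 0.067 ]]
blue 3457 [599.98, 260.56] [552, 217, 88, 72] [[ 0.5018 -0.1404  0.067 ]]
blue 1572 [321.42, 175.18] [300, 153, 44, 45] [[0.5406 0.1398 0.067 ]]
orange 1096 [275.92, 206.71] [254, 193, 44, 31] [[0.5058 0.1767 0.067 ]]
orange 864 [504.88, 239.94] [485, 224, 44, 29] [[ 0.5077 -0.0421  0.067 ]]
amber 405 [275.03, 187.98] [255, 180, 41, 18] [[0.5228 0.1795 0.067 ]]
```

View pics/w2.png

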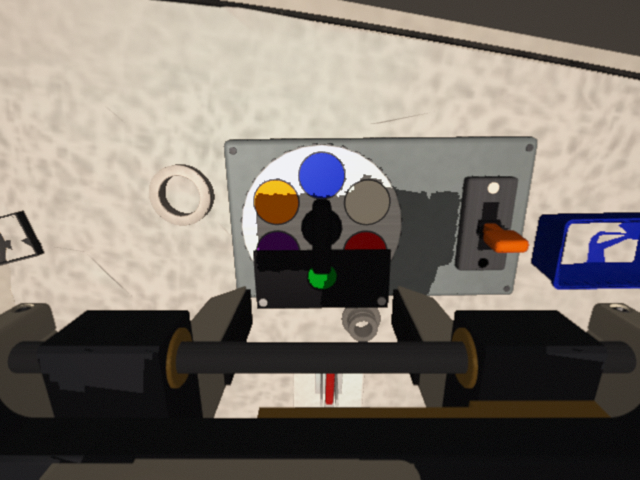

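View pics/t2.png

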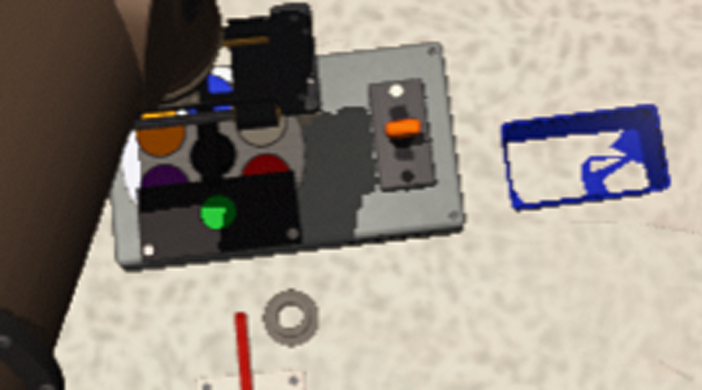

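The green filter fills the window: it's at (321,279) in the wrist view with no other colour showing. Opposite it, blue gives a wheel direction of 8.8° against the unit's yaw of about 9°. Next I'll straddle the lever with the jaws along the unit's x.

Emit:
step_arm:
  series:
    - [[0.05,0,-0.005,0,4],[0.05,0.002,-0.015,0,9],[0.05,0.003,-0.025,0,14],[0.05,0.005,-0.035,0,20],[0.05,0.006,-0.045,0,26],[0.05,0.008,-0.055,0,32],[0.05,0.01,-0.065,0,38],[0.05,0.011,-0.075,0,44],[0.05,0.012,-0.085,0,50],[0.05,0.014,-0.095,0,56],[0.05,0.016,-0.105,0,62],[0.05,0.017,-0.115,0,68],[0.05,0.019,-0.125,0,74],[0.05,0.02,-0.135,0,80],[0.05,0.021,-0.145,0,85],[0.05,0.0227,-0.154,0,90],[0.05,0.0227,-0.154,0,90],[0.05,0.0227,-0.154,0,90]]

```text
clock: 9.22
position: [0.5161, -0.0218, 0.2392]
ee_rot: [2.045, 2.385, 0.002]
force: [0.1, -0.3, -0.4]
width: 0.543
```

```bash
python3 - <<'E'
from m import *
s=observe();print({k:np.round(s[k],4) for k in ['clock','joints','position','force','width']})
M=rot(s['ee_rot']);print('yaw y',np.degrees(np.arctan2(M[1,1],M[0,1])),'z',M[:,2].round(4))
p=eyes.camera_params('wrist');im,d=eyes.get_image('wrist');save('w3',im)
for c in ['orange','green']:
    for a,ct,b in cents(im,(0,0,640,480),*C[c],60): print(c,a,ct,b,onplane(p,[ct],0.117).round(4),onplane(p,[ct],0.067).round(4))
E
```

```text
{'clock': np.float64(9.2167), 'joints': array([-0.6468,  0.3013,  0.7574,  1.8807, -0.2386,  1.0504,  0.361 ]), 'position': array([ 0.5161, -0.0218,  0.2392]), 'force': array([ 0.1001, -0.3161, -0.3554]), 'width': np.float64(0.5434)}
yaw y 8.78003790236014 z [ 9.0e-04  1.1e-03 -1.0e+00]
orange 513 [320.2, 236.15] [312, 218, 17, 38] [[ 0.5137 -0.0171  0.117 ]] [[ 0.5158 -0.0317  0.067 ]]
orange 137 [211.7, 353.93] [207, 333, 10, 50] [[ 0.4351 -0.1391  0.117 ]] [[ 0.4225 -0.1766  0.067 ]]
orange 63 [431.78, 377.22] [429, 365, 7, 21] [[ 0.6338 -0.1337  0.117 ]] [[ 0.6585 -0.1702  0.067 ]]
green 1120 [262.12, 36.34] [245, 17, 36, 40] [[0.4543 0.1149 0.117 ]] [[0.4453 0.125  0.067 ]]
```

View pics/w3.png

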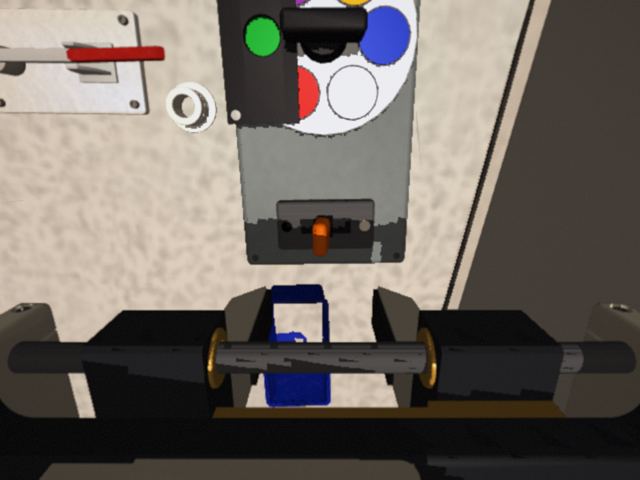

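Green still fills the window at (262,36). The lever at (320,236) is near upright and centred between the jaws. Descend, then push it towards the front.

Emit:
step_arm:
  series:
    - [[0.05,0.001,0.001,-0.03,0],[0.05,0.001,0.001,-0.06,0],[0.05,0.001,0.001,-0.09,0],[0.05,0.001,0.001,-0.115,0],[0.05,0.001,0.001,-0.13,0],[0.05,0.001,0.001,-0.135,0],[0.05,0.001,0.001,-0.135,0],[0.05,0.001,0.001,-0.135,0]]

```text
clock: 9.93
position: [0.5175, -0.0198, 0.1047]
ee_rot: [2.045, 2.385, 0.003]
force: [-0.2, -0.1, 0.4]
width: 0.548
```

Emit:
step_arm:
  series:
    - [[0.05,-0.006,-0.001,0,0],[0.05,-0.012,-0.002,0,0],[0.05,-0.017,-0.0027,0,0],[0.05,-0.021,-0.0033,0,0],[0.05,-0.024,-0.0038,0,0],[0.05,-0.027,-0.0043,0,0],[0.05,-0.029,-0.0046,0,0],[0.05,-0.03,-0.0047,0,0],[0.05,-0.03,-0.0047,0,0]]

```text
clock: 10.68
position: [0.4874, -0.0246, 0.1047]
ee_rot: [2.045, 2.385, 0.003]
force: [2.6, 0.4, 0.1]
width: 0.544
```

```bash
python3 - <<'E'
from m import *
s=observe();print({k:np.round(s[k],4) for k in ['clock','position','force','width']})
p=eyes.camera_params('scene');im,d=eyes.get_image('scene');save('s4',cv2.resize(im[220:340,200:440],None,fx=3,fy=3,interpolation=cv2.INTER_CUBIC))
E
```

```text
{'clock': np.float64(10.6833), 'position': array([ 0.4874, -0.0246,  0.1047]), 'force': array([2.6469, 0.3681, 0.122 ]), 'width': np.float64(0.5436)}
```

View pics/s4.png

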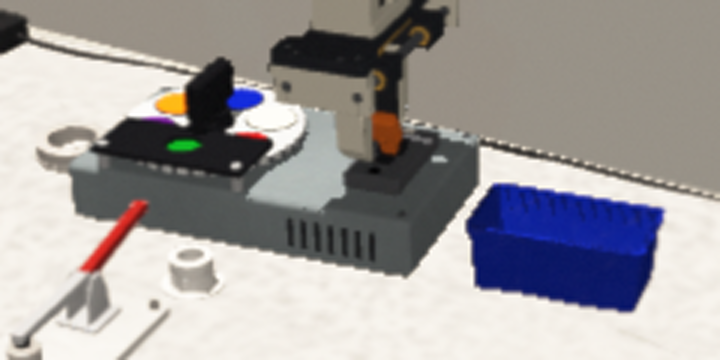

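The paddle at (385,130) in the crop leans with the jaw, and 2.6 N is only friction, so it's not at the stop yet. Push further in small steps.

Emit:
step_arm:
  series:
    - [[0.05,-0.0015,-0.0002,0,0],[0.05,-0.003,-0.0005,0,0],[0.05,-0.004,-0.0006,0,0],[0.05,-0.004,-0.0006,0,0]]

```text
clock: 11.07
position: [0.485, -0.025, 0.1051]
ee_rot: [2.043, 2.383, 0.005]
force: [7.1, 0.7, -0.3]
width: 0.543
```

Emit:
step_arm:
  series:
    - [[0.05,-0.001,-0.0002,0,0],[0.05,-0.002,-0.0003,0,0],[0.05,-0.002,-0.0003,0,0]]

```text
clock: 11.32
position: [0.4846, -0.0252, 0.1056]
ee_rot: [2.041, 2.382, 0.009]
force: [7.5, 1.8, 0.0]
width: 0.543
```

Emit:
step_arm:
  series:
    - [[0.05,-0.002,-0.0003,0,0],[0.05,-0.004,-0.0006,0,0],[0.05,-0.004,-0.0006,0,0]]

```text
clock: 11.57
position: [0.4836, -0.0255, 0.1065]
ee_rot: [2.037, 2.379, 0.014]
force: [11.1, 2.0, -0.1]
width: 0.543
```

```bash
python3 - <<'E'
from m import *
p=eyes.camera_params('scene');im,d=eyes.get_image('scene');save('s5',cv2.resize(im[230:300,290:380],None,fx=7,fy=7,interpolation=cv2.INTER_CUBIC))
E
```

```text
(no output)
```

View pics/s5.png

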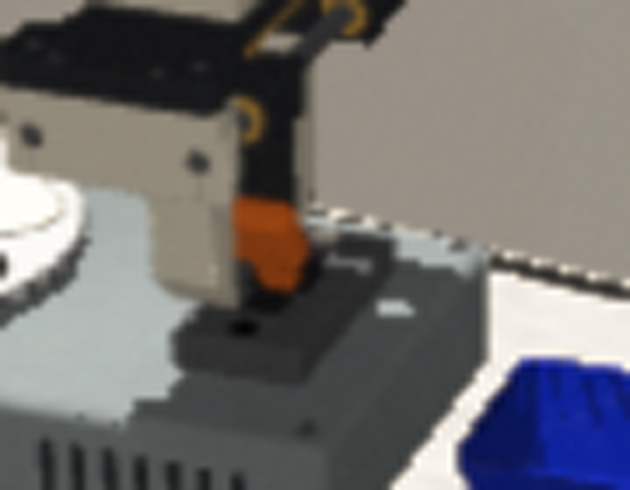

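It's stalled at the off stop: the force rose to 11 N with about 1 mm of travel, and the face is at −8 mm, as predicted for −0.6 rad. Now throw it to the back.

Emit:
step_arm:
  series:
    - [[0.05,0.005,0.001,-0.001,0],[0.05,0.01,0.002,-0.001,0],[0.05,0.016,0.003,-0.001,0],[0.05,0.022,0.004,-0.001,0],[0.05,0.028,0.005,-0.001,0],[0.05,0.033,0.006,-0.001,0],[0.05,0.038,0.006,-0.001,0],[0.05,0.043,0.007,-0.001,0],[0.05,0.048,0.008,-0.001,0],[0.05,0.052,0.008,-0.001,0],[0.05,0.056,0.009,-0.001,0],[0.05,0.06,0.01,-0.001,0],[0.05,0.063,0.01,-0.001,0],[0.05,0.065,0.01,-0.001,0],[0.05,0.065,0.01,-0.001,0]]

```text
clock: 12.87
position: [0.5489, -0.0152, 0.1054]
ee_rot: [2.037, 2.379, 0.014]
force: [-2.3, 0.4, 1.0]
width: 0.549
```

Emit:
step_arm:
  series:
    - [[0.05,0.0015,0,0,0],[0.05,0.003,0.0005,0,0],[0.05,0.003,0.0005,0,0]]

```text
clock: 13.12
position: [0.552, -0.0146, 0.1052]
ee_rot: [2.037, 2.38, 0.014]
force: [-3.1, 0.7, 0.8]
width: 0.545
```

Emit:
step_arm:
  series:
    - [[0.05,0.0015,0,0,0],[0.05,0.003,0.0005,0,0],[0.05,0.004,0.0006,0,0],[0.05,0.004,0.0006,0,0]]

```text
clock: 13.45
position: [0.5538, -0.0145, 0.1047]
ee_rot: [2.04, 2.382, 0.009]
force: [-9.9, -1.1, 4.8]
width: 0.546
```

Emit:
step_arm:
  series:
    - [[0.05,0.002,0,0,0],[0.05,0.003,0.0005,0,0],[0.05,0.003,0.0005,0,0]]

```text
clock: 13.7
position: [0.554, -0.0145, 0.1043]
ee_rot: [2.044, 2.384, 0.004]
force: [-13.4, -1.6, 9.9]
width: 0.541
```

Stalled at the on stop (13 N). Back off, rise, and check.

Emit:
step_arm:
  series:
    - [[0.05,-0.003,-0.0005,0,0],[0.05,-0.006,-0.001,0,0],[0.05,-0.009,-0.001,0,0],[0.05,-0.009,-0.001,0.01,0],[0.05,-0.009,-0.001,0.03,0],[0.05,-0.009,-0.001,0.06,0],[0.05,-0.009,-0.001,0.1,0],[0.05,-0.009,-0.001,0.135,0],[0.05,-0.03,0.01,0.15,0],[0.05,-0.05,0.03,0.15,0],[0.05,-0.05,0.03,0.15,0],[0.05,-0.05,0.03,0.15,0]]

```text
clock: 14.7
position: [0.5039, 0.0169, 0.2554]
ee_rot: [2.04, 2.387, 0.008]
force: [0.8, -0.4, -0.5]
width: 0.546
```

```bash
python3 - <<'E'
from m import *
s=observe();print({k:np.round(s[k],4) for k in ['clock','position','force','width']})
p=eyes.camera_params('wrist');im,d=eyes.get_image('wrist');save('w6',im)
for c in ['orange','green','blue']:
    for a,ct,b in cents(im,(0,0,640,300),*C[c],60): print(c,a,ct,b,onplane(p,[ct],0.11).round(4),onplane(p,[ct],0.067).round(4))
p=eyes.camera_params('scene');im,d=eyes.get_image('scene');save('s6',cv2.resize(im[220:340,200:440],None,fx=3,fy=3,interpolation=cv2.INTER_CUBIC))
E
```

```text
{'clock': np.float64(14.7), 'position': array([0.5039, 0.0169, 0.2554]), 'force': array([ 0.8408, -0.3691, -0.5403]), 'width': np.float64(0.5458)}
orange 796 [350.95, 269.75] [331, 255, 36, 33] [[ 0.5347 -0.0115  0.11  ]] [[ 0.5414 -0.0279  0.067 ]]
green 913 [274.22, 93.61] [258, 76, 33, 36] [[0.4511 0.1213 0.11  ]] [[0.4454 0.1246 0.067 ]]
blue 1642 [385.9, 93.09] [362, 69, 46, 49] [[0.5351 0.1348 0.11  ]] [[0.5418 0.1401 0.067 ]]
```

View pics/w6.png

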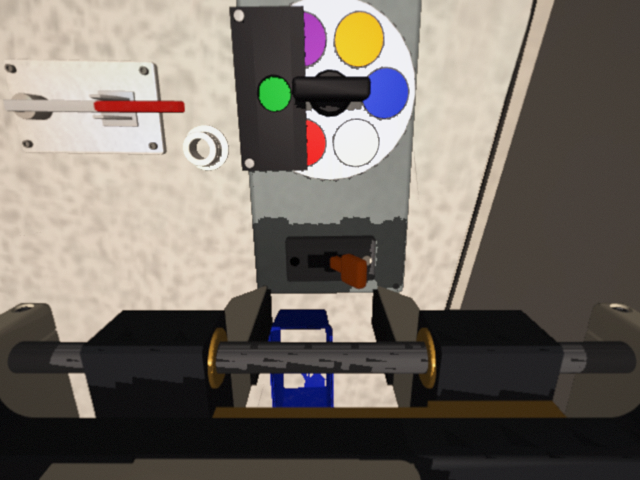

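View pics/s6.png

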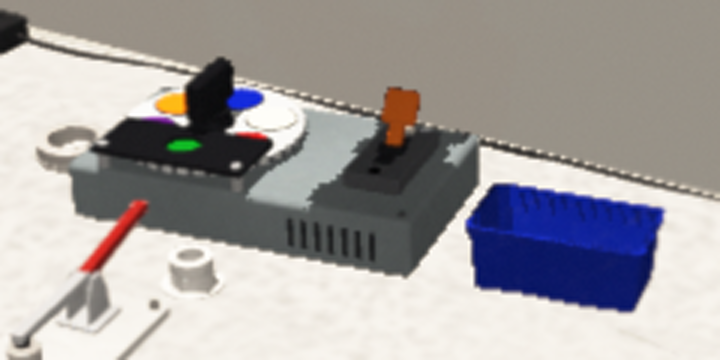

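```bash
python3 - <<'E'
from m import *
piv=np.array([.5178,-.0212]);ux=np.array([np.cos(np.radians(9)),np.sin(np.radians(9))])
p=eyes.camera_params('wrist');im,d=eyes.get_image('wrist')
hsv=cv2.cvtColor(im,cv2.COLOR_RGB2HSV);m=cv2.inRange(hsv,*C['orange']);m[:230]=0;m[300:]=0
v,u=np.nonzero(m&((d>0)*255).astype(np.uint8));u,v=u[(u>320)&(u<375)],v[(u>320)&(u<375)]
P=np.array(p['position'])+ray(p,np.c_[u,v])*d[v,u][:,None]
x=(P[:,:2]-piv)@ux;z=P[:,2]-.067
# front face: points with z between .02 and .045
print(len(x))
for lo in np.arange(0.0,.055,.005):
    k=(z>=lo)&(z<lo+.005)
    if k.sum()>3: print(lo.round(3),k.sum(),np.percentile(x[k],[5,50,95]).round(4))
E
```

```text
810
0.005 17 [0.0008 0.0018 0.0035]
0.01 48 [0.0026 0.0045 0.0081]
0.015 46 [0.0063 0.0078 0.0091]
0.02 30 [0.0094 0.0106 0.0153]
0.025 101 [0.0114 0.0131 0.0168]
0.03 127 [0.014  0.0164 0.02  ]
0.035 152 [0.0181 0.0202 0.0314]
0.04 289 [0.0216 0.0258 0.0306]
```

The lever's front face slopes about 0.67, i.e. about 0.59 rad, so it's fully on. Green is in the window and the bystanders are untouched. Handing in.

```bash
python3 -c "
from cell import arm
print(arm.sign_off())"
```

```text
the job is handed in; nothing more can be done
None
```

The green filter is in the window and the trip lever has been pushed fully off, then thrown fully on. I handed the job in at about 15 s; the system gives no verdict.

- **Filter wheel:** I gripped the bar and turned the wheel about 175° clockwise. Nothing but green shows in the window. The wheel's direction measured 8.8° against the unit's yaw of about 9°, well inside the roughly 6.6° allowed.
- **Trip lever:** I pushed it to the front stop with the open jaws around it, where it stalled at 11 N. I then threw it to the back stop, where it stalled at 13 N. The lean measured afterwards from depth was about 0.59 rad of 0.6. The off position was judged by the stall and the expected jaw position, not by measuring the lean.
- **Bystanders:** the ring gauge, bush and bin look unmoved in the pictures; I did not measure them again. The arm is clear of everything.

The top and wrist cameras disagreed by about 2 mm on the wheel's axis, which the grip tolerated. No checks failed.

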